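# Pack the stain-removal kit at the dry cleaner's counter

### The arm

A 7-joint arm with a two-finger parallel gripper is mounted at the origin on the work surface. World frame = base frame: x ahead of the robot, y to its left, z up, the work surface at z = 0. Lengths are in mm, angles in rad, forces in N, time in s.
With the tool pointing down it reaches from about 425 to 875 mm from the base axis. Payload 9.9 kg.
Tool frame: the origin (TCP) lies midway between the tips of the shut fingers; the grasp point (between the pads) lies 19 mm behind it (env.hold_point_z is the distance from the TCP to the grasp point, in mm); z points along the fingers, y is the line along which they close (so a half turn about z gives the same grasp; the last joint's range is limited). The gripper opens to 85 mm and grips with 20 to 120 N. Pads are 22 mm wide; open, the fingers measure 114 mm over their backs; the gripper's body (76 mm by 85 mm) begins 54 mm behind the grasp point. The pads swing forward as they close: fully open they stand 13 mm farther back than shut.
Start: joints at [-1.33, 0.576, 0.025, 1.437, -0.015, 1.129, -0.057], TCP at [215.398, 639.713, 231.289] pointing down, gripper open.
Joint ranges: [-2.76, 2.76], [-0.34, 2.15], [-1.52, 1.57], [0.19, 2.46], [-1.09, 4.23], [0.17, 1.99], [-2.82, 2.82]. Speed limits (rad/s): [2.22, 2.22, 3.01, 3.01, 3.14, 3.14, 3.14].

### API

Orientations are given as a rotation vector (axis times angle).
In Python, from workcell import env gives the robot as it stands.
- The arm moves only by the tool carry_out, never from a script. Its argument "moves" is text: rows parted by semicolons, each of 6 numbers parted by spaces: the shift along the tool's x, y, z in m, then the turn, a rotation vector about the tool's x, y, z in degrees. A call has 1 to 10 rows; each row shifts and turns the commanded pose from where the row before left it, along the tool's axes as they then stand; what a row does not reach is not made up. A row lasts 1/8 s, in which the tool goes at most 62.5 mm and 10.7 degrees, less where a joint would pass 70% of its speed; a pose out of reach is approached as far as the arm can. A call is refused whole if a number of a shift passes 0.0625 or a number of a turn 10.7, either way. A call with a gripper value outside its range is refused whole. "gripper" is the finger opening in m, from 0 to 0.0854, set as the call begins (left out, the last holds). The fingers move at their own pace and stop on an object; "force" is the grip in N (left out, the last holds). Time passes only in rows, so rows that do not move let the fingers close. It gives the time, the measured TCP pose, the force, the opening and the grip force at its end, in the units of the state.
- env.state(): the state, without advancing time (a new reading comes with each control period).
- env.read_camera(name): name is "scene" or "top" or "wrist"; returns a dict with "pixels" (420x560x3 uint8, red, green, blue), "z_map" (420x560 float32, mm along the optical axis (not along the pixel's ray), 0 where there is no reading), "camera_matrix" (3x3 intrinsics, pixels), "dist" ([k1, k2, p1, p2, k3] as OpenCV has them; the pictures are not rectified), "R" (3x3) and "t" (3): a world point X has camera coordinates R X + t; the wrist camera has in their place "T_tool_cam" (4x4, takes a point from camera to tool coordinates, whose origin is the TCP and whose axes are the flange's). Camera axes: x right, y down, z forward; pixel columns grow to the right and rows downward; lengths in mm; the calibration is good to about 2 mm. A picture is of the moment at which its call begins: read the wrist's pose just before it.
- env.sign_off(): hands the job in; it is judged then, once.
Trained networks look in a picture, given as the dict that the camera call returned (one of the last four; its "shot" number tells which), for a name from the list of things; names that differ only in an ending like _2 or _b are one class to them, and where a whole thing is asked for, a point or a joint stands for the part that bears it (a point fixed in the world has none). Each returns a list of dicts, best first, with "conf" (0 to 1); they miss things now and then, are a little off and sometimes report something else, mostly with a low value. They report only what shows in the picture. A call takes as long as a camera call.
- env.silhouettes(picture, name): "pixels" (420x560 bool, what is visible of it) and "extent" ([centre column, centre row, width, height] in pixels, round what is visible of it).
The state is a dict: "clock": time; "joint_pos": joint angles; "qvel": joint speeds; "effort": joint torques, N m; "tcp_pos": TCP position; "tool_rot": TCP orientation; "ft_force": force on the tool from outside, world axes, zero at the start; "ft_torque": the same for the moment, N m; "grip_width": finger opening in mm; "finger_force": force on a finger pad.
Only numpy, scipy, OpenCV 4.12 (cv2) and the standard library are available. Lean on these libraries where they do the work, as an engineer would, in place of code of your own. Each camera call takes 0.05 s, during which the arm holds its last target. There are 200 camera calls.

### The job

Pack the stain-removal kit: lift the loose white inner cover out of the open blue case and lay it flat on the dark ribbed counter mat, let go of it, then stand every small coloured-cap bottle from the counter upright on the floor of the case. When all are in, put the inner cover back level in its seat in the case, and only then lower the hinged lid gently until it is fully shut, without slamming it. Leave the bell, the red card box and the blue pot where they are.

Things in the scene. Friction and masses are not known exactly. Their poses are not given: they have to be found in the camera images.
- case: fixed blue case, 180 (x) by 240 (y) mm, rim 104 mm high, walls and floor 6 mm. Origin: centre of underside; x points to the hinge side, away from the robot (yaw within 0.15 rad). Stands left or right, the mat across from it. Grey ledges along the front and hinge-side walls inside, 10 mm wide, top at 90 mm, carry the cover. Four bottles fit, e.g. at x +-38, y +-55 mm
- case_lid (a joint): hinge of the lid: 0 = fully shut, positive = open (rad); starts 1.62 to 1.82 (standing up, leaning back), stop at 1.9. Stiff (0.45 N m friction, no spring): the lid stays at any angle it is left; about 2 to 5 N near its free edge moves it. It can be pushed shut from behind, then above, with closed fingers
- lid_hinge (a point): middle of the hinge axis (along the case's y), on the rear rim: 90 mm along x from the case's centre, 104 mm high. The lid is a shallow blue shell: shut, it reaches 180 mm from the hinge to the front, is 240 mm wide and 45 mm high above the rim, hollow so the cover's handle fits under it. The frame turns with the lid, parallel to the case's at 0
- lid_tab (a point): centre of the yellow finger tab on the lid's free (front) edge: 24 mm long, 60 mm wide, 12 mm thick, 192 mm from the hinge axis and, when shut, 20 mm above the rim. Uppermost when the lid stands open
- cover: loose white inner cover: plate 160 (x) by 220 (y) by 6 mm, 0.18 kg; red bar handle on the middle of its top, 70 mm along x, 14 mm wide, 34 mm high. Origin: centre of the plate's underside, z up. Starts centred and square on the case's ledges (origin at 90 mm, inside the rim) with 4 mm play all round; half a turn makes no difference
- cover_handle (a point): centre of the cover's bar handle, 23 mm above the plate's underside
- mat: dark ribbed counter mat, 200 mm (x) by 260 mm (y), 3 mm thick, fixed. Origin: centre of its underside
- bottle_orange: squat white plastic bottle with orange cap and orange band: round body 50 mm diameter and 54 mm high, then a 30 mm diameter cap up to 78 mm; 0.16 kg, closed. Origin: centre of its underside, z up when standing. May be absent (None). Starts upright on the counter between case and mat
- bottle_green: squat white plastic bottle with green cap and green band: round body 50 mm diameter and 54 mm high, then a 30 mm diameter cap up to 78 mm; 0.16 kg, closed. Origin: centre of its underside, z up when standing. May be absent (None). Starts upright on the counter between case and mat
- bottle_yellow: squat white plastic bottle with yellow cap and yellow band: round body 50 mm diameter and 54 mm high, then a 30 mm diameter cap up to 78 mm; 0.16 kg, closed. Origin: centre of its underside, z up when standing. May be absent (None). Starts upright on the counter between case and mat
- bottle_red: squat white plastic bottle with red cap and red band: round body 50 mm diameter and 54 mm high, then a 30 mm diameter cap up to 78 mm; 0.16 kg, closed. Origin: centre of its underside, z up when standing. May be absent (None). Starts upright on the counter between case and mat
- bell: counter bell, 72 mm across, 56 mm high, loose; a bystander. Origin: centre of its underside
- card_box: red card box, 80 by 120 by 50 mm, loose; a bystander. Origin: centre of its underside
- pot: empty blue ceramic pot, 70 mm diameter, 70 mm high, loose; a bystander. Origin: centre of its underside

How it is judged:
By the outcome, as a careful person would: the job done as asked, in the order asked, and still so for the second after the job is handed in, with the robot touching nothing.
Of bottle_orange, bottle_green, bottle_yellow, bottle_red only 2 to 4 are there at a start; the rules pass over those that are not, and their reading is None.
At some moment in a run one of bottle_orange, bottle_green, bottle_yellow, bottle_red may be knocked a few centimetres aside while the robot is not near it.
It also fails if it takes over 210 s, if anything falls off the work surface, if the arm or the gripper's body presses on something with over 40 N, if the wrist force passes 120 N, or if a joint passes its speed limit or range.

## Working session

There is one attempt and no reset: what is moved stays moved. The work goes in short steps, Python scripts to look and compute and a tool call to move; the robot and the scene stay as the last step left them, time stands still between calls to the robot, and variables do not carry over. Pictures are saved under pics/ and viewed, at most 14 in all, crops included, and the job is handed in when it is done.

Besides the shell and the picture viewer there is one more tool, called after "Request:" by a JSON object that holds its "op" and its "data". carry_out: Moves the arm, as the interface text tells. Its arguments: {"type":"object","properties":{"moves":{"type":"string"},"gripper":{"type":"number"},"force":{"type":"number"}},"required":["moves"]}

```bash
ls; mkdir -p pics
cat > h.py <<'E'
import numpy as np, cv2
from workcell import env
from scipy.spatial.transform import Rotation as Ro
np.set_printoptions(precision=1,suppress=True)
def pts(pic,mask):
    v,u=np.nonzero(mask&(pic["z_map"]>0)); z=pic["z_map"][v,u]
    n=cv2.undistortPoints(np.stack([u,v],1).astype(np.float64)[:,None],pic["camera_matrix"],np.array(pic["dist"]))[:,0]
    c=np.c_[n*z[:,None],z]
    if "R" in pic: return (c-np.array(pic["t"]).ravel())@np.array(pic["R"])
    T=pic["T_tool_cam"]; s=pic["st"]; t=c@T[:3,:3].T+T[:3,3]
    return Ro.from_rotvec(s["tool_rot"]).apply(t)+s["tcp_pos"]
def shot(name,save=None):
    s=env.state(); p=env.read_camera(name); p["st"]=s
    if save: cv2.imwrite("pics/"+save,p["pixels"][:,:,::-1])
    return p
E
python3 - <<'E'
from h import *
for n in ["top","scene"]:
    p=shot(n,n+"0.png")
    for k in ["case","case_lid","cover","cover_handle","mat","bottle_orange","bottle_green","bottle_yellow","bottle_red","bell","card_box","pot"]:
        for d in env.silhouettes(p,k)[:2]:
            q=pts(p,d["pixels"]); 
            if len(q)>5: print(n,k,round(d["conf"],2),np.array(d["extent"]),"med",np.median(q,0),"lo",np.percentile(q,2,axis=0),"hi",np.percentile(q,98,axis=0))
s=env.state();print(s["tcp_pos"],s["tool_rot"],env.hold_point_z,s["clock"])
E
```

```text
pics
top case 0.88 [138.1 250.3 147.1 152. ] med [576.5 283.6 111.4] lo [358.8 165.9  -0.5] hi [620.3 405.5 295.4]
top case 0.59 [134.9 204.9 145.   65.1] med [586.3 291.6 169. ] lo [541.3 167.1  98.1] hi [620.9 404.5 297. ]
top case_lid 0.93 [135.8 205.6 144.2  63.5] med [586.2 290.6 169.6] lo [541.3 167.1  98.6] hi [620.5 404.2 297. ]
top case_lid 0.68 [298.3 274.2  20.   26.7] med [476.7 -45.3  60.3] lo [456.  -67.4  36.9] hi [501.2 -25.   79.3]
top cover 0.84 [144.4 275.7 104.6  78.4] med [450.6 281.   94.6] lo [375.7 180.1  90.2] hi [528.7 391.9 127.8]
top cover_handle 0.79 [144.7 276.8 102.8  80.9] med [451.1 280.5  94.7] lo [376.7 180.8  90.4] hi [528.3 390.7 127.9]
top mat 0.92 [403.1 278.2 118.9  99.4] med [ 489.2 -289.7    1.7] lo [ 394.3 -414.9   -3.2] hi [ 588.4 -166.2    6.4]
top mat 0.28 [298.2 275.1  24.   24.2] med [476.3 -44.8  59.2] lo [455.3 -68.2  -0.1] hi [501.6 -22.9  79.3]
top bottle_orange 0.87 [309.1 217.6  19.   30.7] med [605.3 -63.1  57.4] lo [587.7 -87.1  -4.1] hi [636.5 -40.7  79.3]
top bottle_green 0.8 [299.  275.1  23.4  26. ] med [475.3 -47.2  59.2] l
[... 1506 characters left out ...]
3.6  52. ] lo [457.3  21.4   7.8] hi [500.5  56.8  80.3]
scene bottle_yellow 0.37 [361.1 199.4  25.   29.8] med [761.8 229.4  48.9] lo [730.4 212.6   3.5] hi [792.3 279.7  72. ]
scene bottle_red 0.63 [266.2 148.9  58.7  44.6] med [443.8 267.2  97. ] lo [372.5 183.4  93.5] hi [520.  388.4 130.6]
scene bell 0.82 [341.6 237.7  24.5  22.5] med [772.8  71.1  30.3] lo [739.3  55.1   1.2] hi [801.2 103.8  53.4]
scene card_box 0.94 [324.2 283.3  60.1  56.4] med [ 787.2 -111.4   50. ] lo [ 735.9 -155.5   -0.1] hi [829.4 -29.   57.8]
scene pot 0.93 [360.3 200.4  30.2  30.4] med [762.2 229.7  48.3] lo [730.6 212.6   1.2] hi [792.3 281.3  72. ]
[215.4 639.7 231.3] [-0.5 -3.1  0. ] 18.700000000000003 1.3
```

View pics/top0.png

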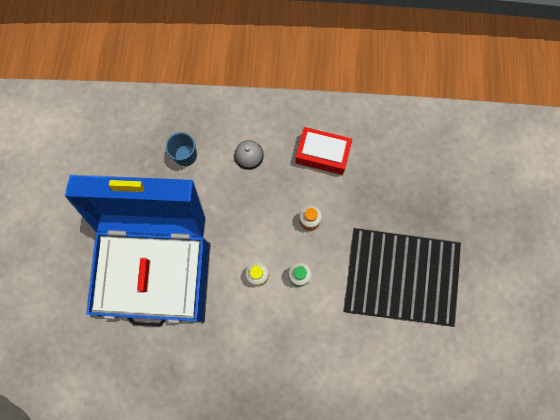

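```bash
cat >> h.py <<'E'
def bottles(p):
    """bottle centres: cap points (z 60..85) clustered by circle from above"""
    out={}
    for k in ["orange","green","yellow","red"]:
        for d in env.silhouettes(p,"bottle_"+k)[:1]:
            q=pts(p,d["pixels"]); c=q[(q[:,2]>74)&(q[:,2]<85)]
            if len(c)<5: out[k]=(d["conf"],None);continue
            out[k]=(round(d["conf"],2),len(c),(np.percentile(c[:,:2],3,axis=0)+np.percentile(c[:,:2],97,axis=0))/2,np.median(c,0))
    return out
E
python3 - <<'E'
from h import *
p=shot("top")
print(bottles(p))
q=pts(p,p["z_map"]>0); rgb=p["pixels"][p["z_map"]>0].astype(int)
box=(q[:,0]>340)&(q[:,0]<650)&(q[:,1]>140)&(q[:,1]<430)
# handle red
h=q[box&(q[:,2]>118)&(q[:,2]<135)&(rgb[:,0]>rgb[:,2]+60)&(rgb[:,0]>rgb[:,1]+60)]
r=cv2.minAreaRect(h[:,:2].astype(np.float32)); print("handle",len(h),h.mean(0),r)
w=q[box&(q[:,2]>86)&(q[:,2]<102)&(rgb.min(1)>110)&(q[:,0]<535)]
print("cover",len(w),w.mean(0),cv2.minAreaRect(w[:,:2].astype(np.float32)))
rim=q[box&(abs(q[:,2]-104)<5)&(rgb[:,2]>rgb[:,0]+40)&(q[:,0]<545)]
print("rim",cv2.minAreaRect(rim[:,:2].astype(np.float32)))
yl=q[box&(q[:,2]>260)&(rgb[:,0]>rgb[:,2]+60)]
print("tab",len(yl),yl.mean(0),yl.min(0),yl.max(0))
m=q[box&(q[:,2]>115)&(q[:,0]>540)]; print("lid lo/hi z bins")
for z in range(120,300,30):
    a=m[(m[:,2]>z)&(m[:,2]<z+30)]; print(z,len(a),np.median(a[:,0]),a[:,0].min(),a[:,1].min(),a[:,1].max())
# red things elsewhere between
b=(q[:,1]>-160)&(q[:,1]<160)&(q[:,2]>65)&(q[:,2]<90)&(q[:,0]>350)&(q[:,0]<720)
print(len(q[b])); l=q[b][:,:2].round(-1); print(np.unique(l,axis=0,return_counts=True))
E
```

```text
{'orange': (0.98, 109, array([613.1, -64.1]), array([612.8, -63.6,  76.7])), 'green': (0.66, 124, array([480. , -46.3]), array([479.7, -46.5,  76.5])), 'yellow': (0.95, 123, array([475.9,  49.6]), array([476. ,  50.3,  76.7]))}
handle 256 [452.3 285.1 127.4] ((452.7047119140625, 286.0422668457031), (68.2343978881836, 15.64132022857666), 0.2949818968772888)
cover 7284 [449.5 285.7  94.4] ((445.99462890625, 292.42584228515625), (177.76695251464844, 232.3240203857422), 0.116255983710289)
rim ((453.34228515625, 286.61566162109375), (183.2939453125, 242.4088134765625), 0.03449677303433418)
tab 331 [599.1 286.2 294. ] [592.2 256.4 278. ] [608.5 316.6 302.6]
lid lo/hi z bins
120 748 588.506294588426 543.8428587792563 166.1938020413224 409.602690108854
150 789 594.9398056920952 550.8323375232598 166.1520126218469 406.9331047725925
180 237 579.8868402655655 557.0852906198443 166.39983956322305 407.4001035571196
210 162 577.7179341640958 564.2394052319978 166.74141543844277 408.0981836499854
240 345 615.7905745269416 569.6490848508313 166.32122769413306 408.36098742290864
270 2598 595.86661677
[... 338 characters left out ...]
      [480., -30.],
       [480.,  40.],
       [480.,  50.],
       [480.,  60.],
       [490., -60.],
       [490., -50.],
       [490., -40.],
       [490., -30.],
       [490.,  40.],
       [490.,  50.],
       [490.,  60.],
       [600., -80.],
       [600., -70.],
       [600., -60.],
       [600., -50.],
       [610., -80.],
       [610., -70.],
       [610., -60.],
       [610., -50.],
       [620., -80.],
       [620., -70.],
       [620., -60.],
       [620., -50.],
       [630., -70.],
       [630., -60.]]), array([ 2, 13,  3,  5, 23, 18,  3, 21, 19, 16, 14, 18, 19,  9, 16, 24, 21,
        5, 17, 20,  1,  3, 10,  3,  1, 14, 15,  4,  5, 24, 19, 14,  3, 16,
       19,  5,  2,  4]))
```

View pics/scene0.png

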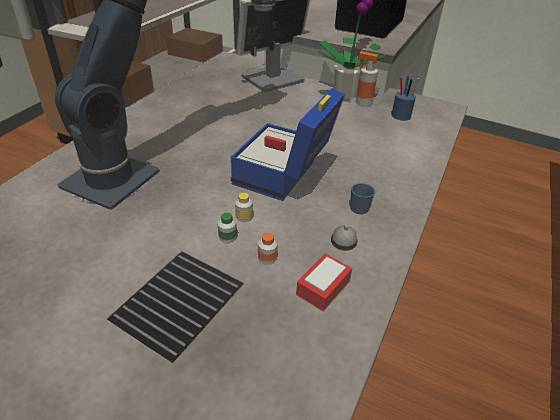

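The pictures show the case on the left, with its centre near pixel (147,275) in top and its lid open. The mat is on the right at (403,278). There are three bottles: orange (310,217), green (300,274) and yellow (257,273), and no red one. Yaw is about 0, with the case centre at (453,286).

```bash
cat >> h.py <<'E'
def to(x,y,z,yaw=0):
    """delta in tool axes (m), and turn deg, to a down pose with tool y at yaw from world y"""
    s=env.state(); R=Ro.from_rotvec(s["tool_rot"])
    T=Ro.from_euler("z",yaw)*Ro.from_matrix(np.diag([-1.,1,-1]))
    print("turn",np.degrees((R.inv()*T).as_rotvec()),"shift(after turn) mm",T.inv().apply(np.array([x,y,z])-s["tcp_pos"]))
E
python3 -c "
from h import *
to(453,286,180)"
```

```text
turn [ -0.    0.  -18.6] shift(after turn) mm [-237.6 -353.7   51.3]
```

Request:
{"op": "carry_out", "data": {"moves": "0 0 0 0 0 -9.3;0 0 0 0 0 -9.3;-0.030 -0.045 0.006 0 0 0;-0.030 -0.045 0.006 0 0 0;-0.030 -0.045 0.006 0 0 0;-0.030 -0.045 0.006 0 0 0;-0.030 -0.045 0.006 0 0 0;-0.030 -0.045 0.006 0 0 0;-0.030 -0.045 0.006 0 0 0;-0.0276 -0.0387 0.009 0 0 0", "gripper": 0.05}}

```text
clock: 2.8
tcp_pos: [454.2, 284.2, 180.5]
tool_rot: [0.001, 3.141, 0.001]
ft_force: [0.6, 0.4, -0.0]
grip_width: 50.0
finger_force: 0.0
```

Run:
```python
from h import *
p=shot("wrist","w1.png")
q=pts(p,p["z_map"]>0); c=p["pixels"][p["z_map"]>0].astype(int)
h=q[(c[:,0]>c[:,1]+60)&(c[:,0]>c[:,2]+60)&(q[:,2]>120)&(q[:,2]<140)]
print(len(h),h.mean(0),cv2.minAreaRect(h[:,:2].astype(np.float32)))
```

```text
1335 [448.7 283.9 130. ] ((450.2826232910156, 284.80767822265625), (69.3517074584961, 10.54871654510498), 0.33170953392982483)
```

View pics/w1.png

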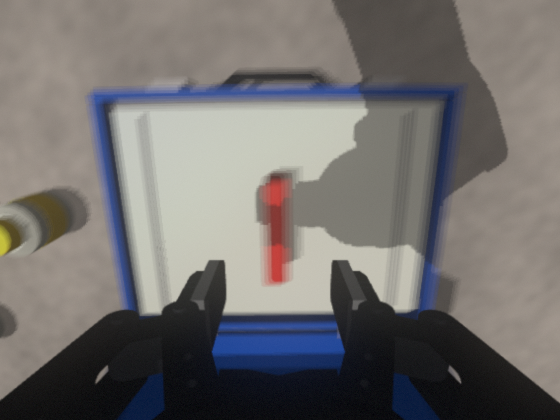

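The handle is at (277,230), centred between the fingers, so I'll descend and grip it.

Request:
{"op": "carry_out", "data": {"moves": "0.001 0.001 0.02 0 0 0;0.001 0 0.02 0 0 0;0.001 0 0.02 0 0 0;0 0 0.012 0 0 0;0 0 0.005 0 0 0;0 0 0 0 0 0"}}

```text
clock: 3.6
tcp_pos: [450.1, 287.1, 103.4]
tool_rot: [0.0, 3.141, 0.0]
ft_force: [-0.2, -0.3, 0.3]
grip_width: 49.7
finger_force: 0.0
```

Request:
{"op": "carry_out", "data": {"moves": "0 0 0 0 0 0;0 0 0 0 0 0;0 0 0 0 0 0;0 0 0 0 0 0;0 0 0 0 0 0;0 0 0 0 0 0", "gripper": 0, "force": 60}}

```text
clock: 4.35
tcp_pos: [450.2, 287.2, 103.9]
tool_rot: [0.0, 3.141, 0.001]
ft_force: [-2.1, -0.5, 6.4]
grip_width: 13.0
finger_force: 59.5
```

Request:
{"op": "carry_out", "data": {"moves": "0 0 -0.005 0 0 0;0 0 -0.01 0 0 0;0 0 -0.015 0 0 0;0 0 -0.02 0 0 0;0 0 -0.03 0 0 0;0 0 -0.03 0 0 0;0 0 0 0 0 0"}}

```text
clock: 5.22
tcp_pos: [451.1, 287.7, 216.3]
tool_rot: [0.001, 3.137, 0.005]
ft_force: [0.1, 1.3, -2.3]
grip_width: 13.2
finger_force: 58.6
```

Request:
{"op": "carry_out", "data": {"moves": "0 -0.025 0 0 0 0;-0.002 -0.05 0 0 0 0;-0.004 -0.055 0 0 0 0;-0.005 -0.06 0 0 0 0;-0.005 -0.06 0 0 0 0;-0.005 -0.06 0 0 0 0;-0.005 -0.06 0 0 0 0;-0.005 -0.06 0 0 0 0;-0.005 -0.06 0 0 0 0;-0.005 -0.06 0 0 0 0"}}

```text
clock: 6.48
tcp_pos: [490.5, -264.7, 212.9]
tool_rot: [0.0, -3.141, -0.001]
ft_force: [1.3, 0.2, -0.7]
grip_width: 13.2
finger_force: 58.6
```

Request:
{"op": "carry_out", "data": {"moves": "0 -0.015 0.02 0 0 0;0 -0.011 0.03 0 0 0;0 0 0.04 0 0 0;0 0 0.04 0 0 0;0 0 0.03 0 0 0;0 0 0.02 0 0 0;0 0 0.008 0 0 0;0 0 0.002 0 0 0;0 0 0 0 0 0"}}

```text
clock: 7.6
tcp_pos: [491.2, -289.2, 23.9]
tool_rot: [0.0, 3.141, -0.001]
ft_force: [-1.0, -0.1, -1.5]
grip_width: 12.8
finger_force: 58.8
```

Request:
{"op": "carry_out", "data": {"moves": "0 0 0.003 0 0 0;0 0 0.002 0 0 0;0 0 0.001 0 0 0;0 0 0 0 0 0;0 0 0 0 0 0"}}

```text
clock: 8.22
tcp_pos: [490.9, -289.1, 17.3]
tool_rot: [0.0, 3.142, -0.0]
ft_force: [-0.1, -0.3, -2.1]
grip_width: 12.8
finger_force: 58.8
```

Request:
{"op": "carry_out", "data": {"moves": "0 0 0.001 0 0 0;0 0 0 0 0 0;0 0 0 0 0 0"}}

```text
clock: 8.6
tcp_pos: [490.9, -289.1, 17.0]
tool_rot: [0.0, 3.141, -0.0]
ft_force: [-2.5, 2.2, 6.5]
grip_width: 12.9
finger_force: 60.0
```

Request:
{"op": "carry_out", "data": {"moves": "0 0 0 0 0 0;0 0 0 0 0 0;0 0 0 0 0 0;0 0 -0.01 0 0 0;0 0 -0.03 0 0 0;0 0 -0.04 0 0 0;0 0 -0.05 0 0 0;0 0 -0.05 0 0 0;0 0 0 0 0 0", "gripper": 0.07}}

```text
clock: 9.72
tcp_pos: [492.6, -290.2, 200.9]
tool_rot: [0.001, 3.135, -0.005]
ft_force: [0.2, 0.2, 0.2]
grip_width: 70.4
finger_force: 0.0
```

Run:
```python
from h import *
p=shot("top","top2.png"); print(bottles(p))
q=pts(p,p["z_map"]>0)
b=(q[:,0]>360)&(q[:,0]<550)&(q[:,1]>160)&(q[:,1]<410)
f=q[b&(q[:,2]<20)]; print("floor",len(f),np.percentile(f,[1,50,99],axis=0))
print(np.unique(q[b][:,2].round(-1),return_counts=True))
s=env.state();print(s["tcp_pos"])
```

```text
{'orange': (0.56, 121, array([612.5, -64. ]), array([612.1, -63.3,  76.6])), 'green': (0.81, 129, array([480.2, -46.3]), array([479.4, -45.4,  76.6])), 'yellow': (0.68, 122, array([476.1,  50.1]), array([476.7,  50.4,  76.5]))}
floor 6424 [[363.  161.8  -3.3]
 [455.9 292.    4.5]
 [535.6 400.9  16.7]]
(array([-10.,  -0.,  10.,  20.,  30.,  40.,  50.,  60.,  70.,  80.,  90.,
       100., 110., 120., 130., 140., 150.]), array([  21, 3703, 2603,  213,  186,  169,  167,  174,  172,  259, 1132,
       1208,  473,   11,   13,    9,    4]))
[ 490.2 -288.6  195.2]
```

View pics/top2.png

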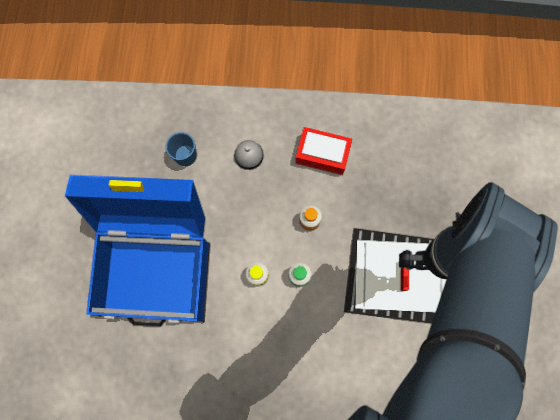

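The cover lies free on the mat, with its handle at (405,278). The case is open with both ledges showing, and no bottle is hidden inside. Next is the green bottle.

Request:
{"op": "carry_out", "data": {"moves": "0.002 0.04 0.01 0 0 0;0.002 0.055 0.015 0 0 0;0.002 0.055 0.02 0 0 0;0.002 0.05 0.02 0 0 0;0.002 0.035 0.01 0 0 0;0 0.008 0 0 0 0;0 0 0 0 0 0;0 0 0 0 0 0"}}

```text
clock: 10.98
tcp_pos: [481.0, -47.5, 121.4]
tool_rot: [0.003, 3.141, -0.001]
ft_force: [1.5, -0.9, -0.4]
grip_width: 70.1
finger_force: 0.0
```

Run:
```python
from h import *
p=shot("wrist","w2.png"); print(bottles(p))
to(480,-46,15)
```

```text
{'orange': (0.7, None), 'green': (0.76, 1729, array([477.3, -47.6]), array([476.9, -47.4,  78.1])), 'yellow': (0.6, 1754, array([473.5,  47.6]), array([473. ,  47.4,  78.1]))}
turn [-0.   0.  -0.1] shift(after turn) mm [  0.9   0.8 106.4]
```

View pics/w2.png

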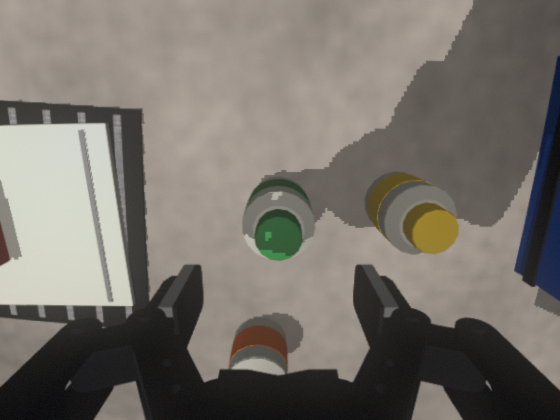

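Green is centred between the fingers at (278,234). Descending and gripping the body.

Request:
{"op": "carry_out", "data": {"moves": "0.002 0 0.025 0 0 0;0 0 0.03 0 0 0;0 0 0.03 0 0 0;0 0 0.016 0 0 0;0 0 0.005 0 0 0;0 0 0 0 0 0;0 0 0 0 0 0"}}

```text
clock: 12.1
tcp_pos: [479.4, -46.1, 16.0]
tool_rot: [0.0, 3.14, -0.0]
ft_force: [0.7, 0.4, 0.8]
grip_width: 70.0
finger_force: 0.0
```

Request:
{"op": "carry_out", "data": {"moves": "0 0 0 0 0 0;0 0 0 0 0 0;0 0 0 0 0 0;0 0 0 0 0 0;0 0 0 0 0 0;0 0 -0.002 0 0 0", "gripper": 0.03, "force": 40}}

```text
clock: 12.85
tcp_pos: [479.0, -46.0, 17.6]
tool_rot: [0.0, 3.141, -0.0]
ft_force: [0.9, 0.0, -1.9]
grip_width: 49.0
finger_force: 41.5
```

Request:
{"op": "carry_out", "data": {"moves": "0 0 -0.01 0 0 0;0 0 -0.03 0 0 0;0 0.01 -0.045 0 0 0;0.007 0.04 -0.045 0 0 0;0.01 0.055 -0.012 0 0 0;0.01 0.06 0 0 0 0;0.01 0.06 0 0 0 0;0.01 0.06 0 0 0 0;0.01 0.055 0 0 0 0;0.002 0.047 0 0 0 0"}}

```text
clock: 14.1
tcp_pos: [418.6, 343.2, 159.9]
tool_rot: [0.003, -3.141, -0.0]
ft_force: [1.1, 1.0, -0.6]
grip_width: 49.2
finger_force: 41.8
```

Request:
{"op": "carry_out", "data": {"moves": "0 0 0.01 0 0 0;0 0 0.03 0 0 0;0 0 0.04 0 0 0;0 0 0.03 0 0 0;0 0 0.015 0 0 0;0 0 0.004 0 0 0;0 0 0 0 0 0"}}

```text
clock: 14.98
tcp_pos: [419.9, 338.7, 30.5]
tool_rot: [-0.003, -3.141, 0.004]
ft_force: [-0.9, -5.2, -2.5]
grip_width: 49.2
finger_force: 44.6
```

Request:
{"op": "carry_out", "data": {"moves": "0 0 0 0 0 0;0 0 0 0 0 0"}}

```text
clock: 15.22
tcp_pos: [420.0, 338.8, 30.9]
tool_rot: [-0.003, -3.141, 0.004]
ft_force: [-0.6, -6.1, -1.8]
grip_width: 49.2
finger_force: 44.6
```

Request:
{"op": "carry_out", "data": {"moves": "0 -0.005 0 0 0 0;0 -0.005 0 0 0 0;0 0 0 0 0 0"}}

```text
clock: 15.6
tcp_pos: [420.2, 330.7, 30.7]
tool_rot: [0.001, 3.141, 0.001]
ft_force: [-0.3, -0.3, -1.2]
grip_width: 49.2
finger_force: 44.1
```

Request:
{"op": "carry_out", "data": {"moves": "0 -0.005 0.002 0 0 0;0 0 0.003 0 0 0;0 0 0.002 0 0 0;0 0 0.001 0 0 0;0 0 0 0 0 0"}}

```text
clock: 16.23
tcp_pos: [419.9, 326.1, 22.2]
tool_rot: [-0.0, -3.142, -0.0]
ft_force: [0.3, 0.6, -1.3]
grip_width: 49.2
finger_force: 44.6
```

Request:
{"op": "carry_out", "data": {"moves": "0 0 0.001 0 0 0;0 0 0.0005 0 0 0;0 0 0 0 0 0;0 0 0 0 0 0"}}

```text
clock: 16.73
tcp_pos: [420.0, 326.1, 22.1]
tool_rot: [0.0, 3.141, 0.001]
ft_force: [-3.8, -1.6, 18.9]
grip_width: 49.5
finger_force: 46.4
```

Request:
{"op": "carry_out", "data": {"moves": "0 0 -0.001 0 0 0;0 0 0 0 0 0;0 0 0 0 0 0;0 0 0 0 0 0;0 0 -0.02 0 0 0;0 0 -0.04 0 0 0;0 0 -0.05 0 0 0;0 0 -0.05 0 0 0;0 0 0 0 0 0", "gripper": 0.058}}

```text
clock: 17.85
tcp_pos: [421.6, 327.2, 185.4]
tool_rot: [0.001, 3.136, 0.007]
ft_force: [-0.2, -0.7, -0.5]
grip_width: 58.0
finger_force: 0.0
```

Run:
```python
from h import *
p=shot("wrist","w3.png"); print(bottles(p))
p=shot("top"); print(bottles(p)); print(env.state()["tcp_pos"])
```

```text
{'orange': (0.7, 2481, array([440.5, 286. ]), array([441.6, 173.3,  80.6])), 'yellow': (0.65, None)}
{'orange': (0.65, 114, array([611.9, -63.9]), array([612.3, -63. ,  76.6])), 'green': (0.67, 28, array([410.7, 326.1]), array([411.4, 326.1,  81.8])), 'yellow': (0.95, 119, array([476. ,  49.7]), array([475.5,  50.4,  76.8])), 'red': (0.68, None)}
[419.8 325.8 181.2]
```

View pics/w3.png

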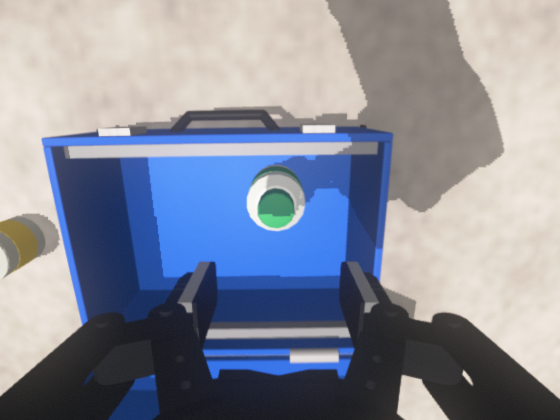

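Green stands upright in the case at (276,205). Next is yellow.

Request:
{"op": "carry_out", "data": {"moves": "-0.003 -0.04 0 0 0 0;-0.009 -0.05 0 0 0 0;-0.009 -0.055 0 0 0 0;-0.01 -0.055 0.01 0 0 0;-0.01 -0.05 0.02 0 0 0;-0.01 -0.022 0.03 0 0 0;-0.004 -0.005 0.01 0 0 0;0 0 0 0 0 0", "gripper": 0.07}}

```text
clock: 19.35
tcp_pos: [474.7, 49.5, 111.4]
tool_rot: [-0.0, -3.14, -0.0]
ft_force: [0.2, 0.4, -0.6]
grip_width: 70.1
finger_force: 0.0
```

Run:
```python
from h import *
print(bottles(shot("wrist"))); to(475,49,16)
```

```text
{'orange': (0.56, 521, array([601.6, -63.3]), array([601.5, -63.2,  77.7])), 'green': (0.34, 519, array([601.5, -63.2]), array([601.4, -63.1,  77.7])), 'yellow': (0.83, 1888, array([473.3,  48.8]), array([472.7,  49. ,  78. ]))}
turn [0.  0.1 0.1] shift(after turn) mm [ 0.1 -1.1 96.5]
```

Request:
{"op": "carry_out", "data": {"moves": "0 -0.001 0.025 0 0 0;0 0 0.03 0 0 0;0 0 0.025 0 0 0;0 0 0.012 0 0 0;0 0 0.0045 0 0 0;0 0 0 0 0 0;0 0 0 0 0 0"}}

```text
clock: 20.48
tcp_pos: [475.4, 48.1, 16.0]
tool_rot: [0.0, 3.14, 0.0]
ft_force: [0.2, -0.6, 0.8]
grip_width: 69.8
finger_force: 0.0
```

Request:
{"op": "carry_out", "data": {"moves": "0 0 0 0 0 0;0 0 0 0 0 0;0 0 0 0 0 0;0 0 0 0 0 0;0 0 0 0 0 0;0 0 -0.002 0 0 0", "gripper": 0.03}}

```text
clock: 21.22
tcp_pos: [474.9, 47.9, 17.5]
tool_rot: [0.0, 3.141, 0.0]
ft_force: [0.2, -0.3, -1.2]
grip_width: 49.4
finger_force: 41.5
```

Request:
{"op": "carry_out", "data": {"moves": "0 0 -0.01 0 0 0;0 0 -0.03 0 0 0;0 0 -0.05 0 0 0;0.005 0.02 -0.045 0 0 0;0.01 0.04 -0.007 0 0 0;0.01 0.05 0 0 0 0;0.01 0.05 0 0 0 0;0.01 0.03 0 0 0 0;0.01 0.008 0 0 0 0;0 0 0 0 0 0"}}

```text
clock: 22.48
tcp_pos: [419.1, 245.5, 159.5]
tool_rot: [0.001, -3.141, 0.001]
ft_force: [0.4, 0.0, -1.9]
grip_width: 49.6
finger_force: 41.9
```

Request:
{"op": "carry_out", "data": {"moves": "0 0 0.01 0 0 0;0 0 0.03 0 0 0;0 0 0.04 0 0 0;0 0 0.03 0 0 0;0 0 0.018 0 0 0;0 0 0.006 0 0 0;0 0 0.001 0 0 0;0 0 0 0 0 0"}}

```text
clock: 23.48
tcp_pos: [420.4, 245.9, 24.9]
tool_rot: [0.001, 3.141, 0.001]
ft_force: [0.1, -0.1, -2.4]
grip_width: 49.3
finger_force: 41.9
```

Request:
{"op": "carry_out", "data": {"moves": "0 0 0.002 0 0 0;0 0 0.001 0 0 0;0 0 0.0005 0 0 0;0 0 0 0 0 0"}}

```text
clock: 23.98
tcp_pos: [420.2, 246.2, 21.9]
tool_rot: [0.0, 3.141, 0.001]
ft_force: [-2.9, -1.7, 15.6]
grip_width: 49.0
finger_force: 43.6
```

Request:
{"op": "carry_out", "data": {"moves": "0 0 -0.001 0 0 0;0 0 0 0 0 0;0 0 0 0 0 0;0 0 0 0 0 0;0 0 -0.02 0 0 0;0 0 -0.04 0 0 0;0 0 -0.05 0 0 0;0 0 -0.05 0 0 0;0 0 0 0 0 0", "gripper": 0.058}}

```text
clock: 25.1
tcp_pos: [421.6, 247.0, 185.2]
tool_rot: [0.001, 3.136, 0.006]
ft_force: [-0.4, 0.3, -0.9]
grip_width: 58.0
finger_force: 0.0
```

Run:
```python
from h import *
p=shot("wrist","w4.png")
p=shot("top"); print(bottles(p)); to(612,-63.5,110)
```

```text
{'orange': (0.82, 114, array([612.8, -64. ]), array([612.6, -63.1,  76.5])), 'yellow': (0.81, 34, array([412.2, 244.1]), array([411.9, 243.1,  81.6]))}
turn [-0.1 -0.1 -0. ] shift(after turn) mm [-192.6 -309.1   70.7]
```

View pics/w4.png

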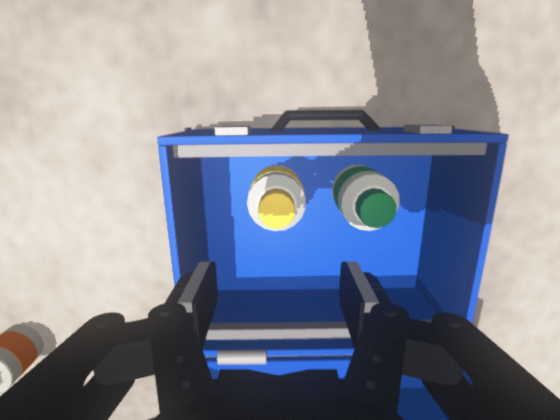

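Yellow (277,205) and green (372,205) both stand upright. Next is orange.

Request:
{"op": "carry_out", "data": {"moves": "0 -0.04 0 0 0 0;-0.005 -0.055 0 0 0 0;-0.02 -0.055 0 0 0 0;-0.03 -0.05 0 0 0 0;-0.04 -0.04 0.01 0 0 0;-0.04 -0.03 0.02 0 0 0;-0.035 -0.025 0.025 0 0 0;-0.0225 -0.014 0.016 0 0 0;0 0 0 0 0 0;0 0 0 0 0 0", "gripper": 0.07}}

```text
clock: 26.65
tcp_pos: [611.5, -62.6, 110.1]
tool_rot: [-0.0, -3.14, -0.001]
ft_force: [-0.6, -0.1, 0.3]
grip_width: 69.8
finger_force: 0.0
```

Run:
```python
from h import *
print(bottles(shot("wrist"))); to(611.5,-63.8,16)
```

```text
{'orange': (0.8, 1906, array([610.3, -65.1]), array([609.9, -64.8,  78.1])), 'yellow': (0.46, None)}
turn [0. 0. 0.] shift(after turn) mm [ 0.8 -1.3 95.4]
```

Request:
{"op": "carry_out", "data": {"moves": "0.0005 -0.0015 0.025 0 0 0;0 0 0.03 0 0 0;0 0 0.025 0 0 0;0 0 0.011 0 0 0;0 0 0.0035 0 0 0;0 0 0 0 0 0;0 0 0 0 0 0"}}

```text
clock: 27.78
tcp_pos: [612.4, -64.6, 17.2]
tool_rot: [0.0, 3.14, -0.0]
ft_force: [0.6, -0.4, -0.2]
grip_width: 70.0
finger_force: 0.0
```

Request:
{"op": "carry_out", "data": {"moves": "0 0 0 0 0 0;0 0 0 0 0 0;0 0 0 0 0 0;0 0 0 0 0 0;0 0 0 0 0 0;0 0 -0.002 0 0 0", "gripper": 0.03}}

```text
clock: 28.52
tcp_pos: [611.9, -64.5, 18.5]
tool_rot: [0.0, 3.142, 0.0]
ft_force: [0.5, -0.7, -0.9]
grip_width: 49.0
finger_force: 41.5
```

Request:
{"op": "carry_out", "data": {"moves": "0 0 -0.01 0 0 0;0.01 0 -0.03 0 0 0;0.03 0.015 -0.05 0 0 0;0.04 0.035 -0.045 0 0 0;0.035 0.05 -0.007 0 0 0;0.02 0.06 0 0 0 0;0 0.06 0 0 0 0;0 0.06 0 0 0 0;0 0.05 0 0 0 0;0 0.02 0 0 0 0"}}

```text
clock: 29.78
tcp_pos: [480.5, 284.9, 156.1]
tool_rot: [-0.006, 3.141, 0.002]
ft_force: [0.3, -0.6, -1.7]
grip_width: 49.2
finger_force: 41.9
```

Request:
{"op": "carry_out", "data": {"moves": "0 0 0.01 0 0 0;0 0 0.03 0 0 0;0 0 0.04 0 0 0;0 0 0.03 0 0 0;0 0 0.018 0 0 0;0 0 0.005 0 0 0;0 0 0.001 0 0 0;0 0 0 0 0 0"}}

```text
clock: 30.78
tcp_pos: [480.7, 277.7, 23.1]
tool_rot: [-0.005, -3.14, 0.004]
ft_force: [-7.4, -5.8, 18.7]
grip_width: 48.8
finger_force: 43.5
```

Request:
{"op": "carry_out", "data": {"moves": "0 0 -0.004 0 0 0;0 0 0 0 0 0;0 0 0 0 0 0"}}

```text
clock: 31.15
tcp_pos: [481.5, 280.8, 25.7]
tool_rot: [0.001, 3.141, -0.0]
ft_force: [0.2, 1.3, -1.4]
grip_width: 49.2
finger_force: 41.8
```

Free above the floor now, so I'll set it down gently and release.

Request:
{"op": "carry_out", "data": {"moves": "0 0 0.001 0 0 0;0 0 0.001 0 0 0;0 0 0.0005 0 0 0;0 0 0 0 0 0"}}

```text
clock: 31.65
tcp_pos: [481.2, 281.2, 23.1]
tool_rot: [-0.0, -3.142, 0.0]
ft_force: [-0.4, 0.2, -2.3]
grip_width: 49.3
finger_force: 41.8
```

Request:
{"op": "carry_out", "data": {"moves": "0 0 0 0 0 0;0 0 0 0 0 0;0 0 0 0 0 0;0 0 0 0 0 0;0 0 -0.02 0 0 0;0 0 -0.04 0 0 0;0 0 -0.05 0 0 0;0 0 -0.05 0 0 0;0 0 0 0 0 0", "gripper": 0.058}}

```text
clock: 32.78
tcp_pos: [483.2, 282.2, 187.0]
tool_rot: [0.001, 3.136, 0.006]
ft_force: [0.1, 1.0, -0.2]
grip_width: 57.7
finger_force: 0.0
```

Run:
```python
from h import *
p=shot("wrist","w5.png")
p=shot("top","top3.png"); print(bottles(p)); 
d=env.silhouettes(p,"cover")[0]; q=pts(p,d["pixels"]);print(d["conf"],d["extent"])
q=pts(p,p["z_map"]>0); c=p["pixels"][p["z_map"]>0].astype(int)
h=q[(c[:,0]>c[:,1]+60)&(c[:,0]>c[:,2]+60)&(q[:,2]>32)&(q[:,2]<50)&(q[:,1]<-200)]
print("handle",len(h),h.mean(0),cv2.minAreaRect(h[:,:2].astype(np.float32)))
to(491,-289,110)
```

```text
{'green': (0.69, 147, array([421.7, 325.9]), array([421.5, 325.4,  81.8])), 'yellow': (0.71, None)}
0.73 [400.9, 277.0, 91.4, 73.0]
handle 179 [ 492.  -287.3   41. ] ((492.1494140625, -287.80908203125), (12.927756309509277, 66.7407455444336), 89.13949584960938)
turn [-0.1 -0.1 -0. ] shift(after turn) mm [ -10.2 -569.8   72. ]
```

View pics/w5.png

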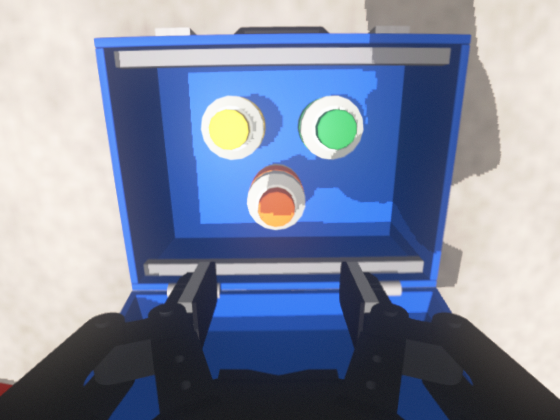

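View pics/top3.png

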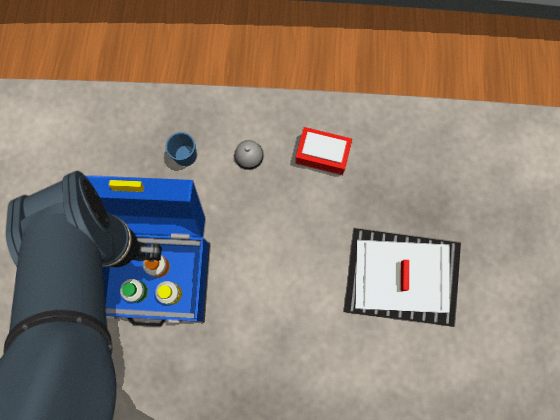

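All three bottles stand in the case (orange (275,205), yellow (230,128), green (335,130) in the wrist view). The cover is untouched on the mat, with its handle at (405,275). I'll fetch the cover.

Request:
{"op": "carry_out", "data": {"moves": "0 -0.04 0 0 0 0;0 -0.06 0 0 0 0;0 -0.06 0 0 0 0;0 -0.06 0.005 0 0 0;0 -0.06 0.01 0 0 0;-0.001 -0.06 0.01 0 0 0;-0.002 -0.06 0.01 0 0 0;-0.002 -0.06 0.01 0 0 0;-0.002 -0.06 0.01 0 0 0;-0.002 -0.045 0.01 0 0 0", "gripper": 0.05}}

```text
clock: 34.38
tcp_pos: [489.4, -286.7, 117.1]
tool_rot: [-0.003, -3.141, 0.0]
ft_force: [0.6, 0.0, -0.4]
grip_width: 50.0
finger_force: 0.0
```

Run:
```python
from h import *
to(491,-289,18)
```

```text
turn [-0.  -0.1 -0.1] shift(after turn) mm [-1.6 -2.3 99.1]
```

Request:
{"op": "carry_out", "data": {"moves": "-0.001 -0.001 0.025 0 0 0;0 0 0.03 0 0 0;0 0 0.028 0 0 0;0 0 0.01 0 0 0;0 0 0.003 0 0 0;0 0 0 0 0 0;0 0 0 0 0 0"}}

```text
clock: 35.25
tcp_pos: [491.7, -285.1, 23.1]
tool_rot: [0.0, 3.14, -0.001]
ft_force: [-0.3, 0.6, 0.6]
grip_width: 50.1
finger_force: 0.0
```

Request:
{"op": "carry_out", "data": {"moves": "0 -0.004 0.003 0 0 0;0 0 0.002 0 0 0;0 0 0 0 0 0;0 0 0 0 0 0"}}

```text
clock: 35.75
tcp_pos: [491.2, -288.8, 17.2]
tool_rot: [-0.0, -3.142, -0.0]
ft_force: [0.1, 0.3, 0.2]
grip_width: 49.8
finger_force: 0.0
```

Request:
{"op": "carry_out", "data": {"moves": "0 0 0 0 0 0;0 0 0 0 0 0;0 0 0 0 0 0;0 0 0 0 0 0;0 0 0 0 0 0;0 0 0 0 0 0", "gripper": 0, "force": 60}}

```text
clock: 36.5
tcp_pos: [491.3, -288.9, 17.4]
tool_rot: [0.0, 3.141, -0.0]
ft_force: [-1.3, 0.3, 5.4]
grip_width: 12.8
finger_force: 59.4
```

Request:
{"op": "carry_out", "data": {"moves": "0 0 -0.005 0 0 0;0 0 -0.02 0 0 0;0 0 -0.04 0 0 0;0 0 -0.05 0 0 0;0 0 -0.05 0 0 0;0 0 -0.03 0 0 0;0 0 0 0 0 0;0 0 0 0 0 0"}}

```text
clock: 37.5
tcp_pos: [490.6, -288.4, 211.3]
tool_rot: [0.0, -3.14, -0.001]
ft_force: [-0.3, -0.6, -1.8]
grip_width: 13.0
finger_force: 58.7
```

Request:
{"op": "carry_out", "data": {"moves": "0.004 0.04 0 0 0 0;0.005 0.055 0 0 0 0;0.005 0.06 0 0 0 0;0.005 0.06 0 0 0 0;0.005 0.06 0 0 0 0;0.005 0.06 0 0 0 0;0.005 0.06 0 0 0 0;0.005 0.06 0 0 0 0;0.002 0.06 0 0 0 0;0 0.045 0 0 0 0"}}

```text
clock: 38.75
tcp_pos: [448.8, 273.7, 210.6]
tool_rot: [0.003, -3.139, 0.002]
ft_force: [0.8, -1.8, -2.5]
grip_width: 13.1
finger_force: 58.7
```

Run:
```python
from h import *
to(450.6,287.2,125)
```

```text
turn [-0.1 -0.1  0.1] shift(after turn) mm [-1.8 13.5 85.6]
```

Request:
{"op": "carry_out", "data": {"moves": "-0.001 0.008 0 0 0 0;0 0.007 0 0 0 0;0 0 0.02 0 0 0;0 0 0.03 0 0 0;0 0 0.015 0 0 0;0 0 0.005 0 0 0;0 0 0 0 0 0;0 0 0 0 0 0;0 0 0 0 0 0"}}

```text
clock: 39.88
tcp_pos: [451.6, 286.4, 142.8]
tool_rot: [0.0, 3.141, 0.001]
ft_force: [0.3, -0.8, -1.7]
grip_width: 13.3
finger_force: 58.8
```

Run:
```python
from h import *
to(450.6,287.3,104.3)
```

```text
turn [ 0.   0.1 -0. ] shift(after turn) mm [ 1.   0.9 38.5]
```

Request:
{"op": "carry_out", "data": {"moves": "0.001 0.001 0.008 0 0 0;0 0 0.01 0 0 0;0 0 0.008 0 0 0;0 0 0.005 0 0 0;0 0 0.003 0 0 0;0 0 0.002 0 0 0;0 0 0 0 0 0;0 0 0 0 0 0"}}

```text
clock: 40.88
tcp_pos: [450.4, 287.2, 106.4]
tool_rot: [0.0, 3.141, 0.0]
ft_force: [-0.0, -0.4, -1.0]
grip_width: 12.9
finger_force: 58.8
```

Request:
{"op": "carry_out", "data": {"moves": "0 0 0.001 0 0 0;0 0 0.001 0 0 0;0 0 0.0005 0 0 0;0 0 0 0 0 0"}}

```text
clock: 41.38
tcp_pos: [450.3, 287.2, 104.4]
tool_rot: [0.0, 3.141, 0.001]
ft_force: [-2.1, -0.7, 7.5]
grip_width: 12.9
finger_force: 60.2
```

Request:
{"op": "carry_out", "data": {"moves": "0 0 0 0 0 0;0 0 0 0 0 0;0 0 0 0 0 0;0 0 -0.01 0 0 0;0 0 -0.03 0 0 0;0 0 -0.04 0 0 0;0 0 -0.05 0 0 0;0 0 -0.03 0 0 0;0 0 0 0 0 0;0 0 0 0 0 0", "gripper": 0.04}}

```text
clock: 42.62
tcp_pos: [449.9, 287.0, 263.5]
tool_rot: [-0.0, -3.141, 0.0]
ft_force: [0.3, -0.0, -1.0]
grip_width: 40.3
finger_force: 0.0
```

Run:
```python
from h import *
p=shot("wrist","w6.png")
q=pts(p,p["z_map"]>0); c=p["pixels"][p["z_map"]>0].astype(int)
w=q[(c.min(1)>130)&(q[:,0]>370)&(q[:,0]<535)&(q[:,1]>175)&(q[:,1]<400)&(q[:,2]>70)&(q[:,2]<112)]
A=np.c_[w[:,:2]-w[:,:2].mean(0),np.ones(len(w))]; print(len(w),"plane",(np.linalg.lstsq(A,w[:,2],rcond=None)[0]*[1000,1000,1]))
print(p["T_tool_cam"]); s=env.state(); print(np.array(s["joint_pos"])*100, s["tcp_pos"])
```

```text
28437 plane [ 0.9 -0.1 96.2]
[[  -0.    -1.    -0.3   75.8]
 [   1.    -0.    -0.     0.1]
 [  -0.    -0.3    1.  -142.7]
 [   0.     0.     0.     1. ]]
[-74.   33.8  11.7 176.5  -4.5 104.2  96.4] [449.8 286.8 263. ]
```

View pics/w6.png

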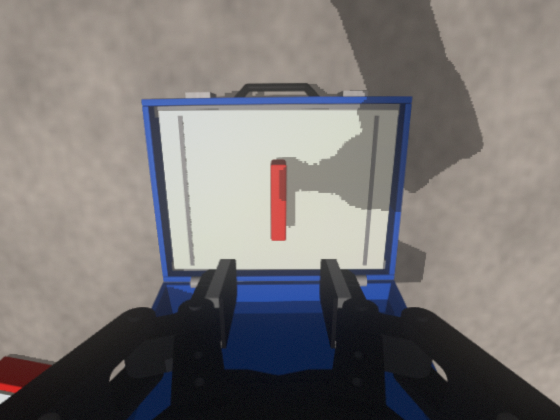

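The cover sits level in its seat: the plane fit gives a tilt under 1 mrad and a top at 96 mm. I'll go around the lid to get behind it.

Request:
{"op": "carry_out", "data": {"moves": "0 -0.04 0 0 0 0;0 -0.06 0 0 0 0;0 -0.06 0 0 0 0;-0.03 -0.045 0 0 0 0;-0.055 0 0 0 0 0;-0.055 0 0 0 0 0;-0.05 0 0 0 0 0;-0.03 0 0 0 0 0;0 0 0 0 0 0;0 0 0 0 0 0", "gripper": 0}}

```text
clock: 43.92
tcp_pos: [669.3, 82.0, 262.6]
tool_rot: [-0.001, -3.139, 0.001]
ft_force: [0.7, 0.2, 0.7]
grip_width: -0.5
finger_force: 0.0
```

Run:
```python
from h import *
to(670,286,255)
```

```text
turn [-0.  -0.1 -0. ] shift(after turn) mm [ -0.7 204.    7.6]
```

Request:
{"op": "carry_out", "data": {"moves": "-0.005 0.02 0 0 0 0;-0.005 0.03 0 0 0 0;0 0.035 0 0 0 0;0 0.035 0 0 0 0;0 0.035 0 0 0 0;0 0.03 0 0 0 0;0 0.019 0 0 0 0;0 0 0 0 0 0;0 0 0 0 0 0"}}

```text
clock: 45.05
tcp_pos: [680.5, 284.6, 263.9]
tool_rot: [0.002, 3.141, -0.002]
ft_force: [-1.4, -0.3, -0.2]
grip_width: -0.2
finger_force: 0.0
```

Run:
```python
from h import *
p=shot("top","top4.png")
q=pts(p,p["z_map"]>0); c=p["pixels"][p["z_map"]>0].astype(int)
yl=q[(q[:,2]>260)&(c[:,0]>c[:,2]+80)&(c[:,1]>100)&(q[:,1]>200)&(q[:,0]>520)&(q[:,0]<660)]
print("tab",len(yl),yl.mean(0)if len(yl) else 0); to(630,286,250)
```

```text
tab 246 [599.  278.9 294.3]
turn [-0.1  0.  -0.1] shift(after turn) mm [50.7  1.7 14. ]
```

View pics/top4.png

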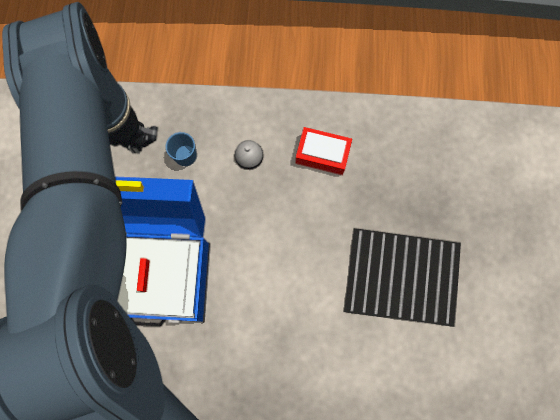

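Run:
```python
import numpy as np
t=np.radians([102,98,94,90,86,82,78,74,70,66,62,58,54,50,46,42,38,34,30,26,22,19,16,13,10,8,6,4,2,0,-1])
x=554-155*np.cos(t)+45*np.sin(t); z=104+155*np.sin(t)+45*np.cos(t)
for i in range(len(t)): print(round(np.degrees(t[i])),round(x[i],1),round(z[i],1), [round(-(x[i]-x[i-1])/1000,4),round(-(z[i]-z[i-1])/1000,4)] if i else '')
```

```text
102 630.2 246.3 
98 620.1 251.2 [np.float64(0.0101), np.float64(-0.005)]
94 609.7 255.5 [np.float64(0.0104), np.float64(-0.0043)]
90 599.0 259.0 [np.float64(0.0107), np.float64(-0.0035)]
86 588.1 261.8 [np.float64(0.0109), np.float64(-0.0028)]
82 577.0 263.8 [np.float64(0.0111), np.float64(-0.002)]
78 565.8 265.0 [np.float64(0.0112), np.float64(-0.0012)]
74 554.5 265.4 [np.float64(0.0113), np.float64(-0.0004)]
70 543.3 265.0 [np.float64(0.0113), np.float64(0.0004)]
66 532.1 263.9 [np.float64(0.0112), np.float64(0.0011)]
62 521.0 262.0 [np.float64(0.0111), np.float64(0.0019)]
58 510.0 259.3 [np.float64(0.0109), np.float64(0.0027)]
54 499.3 255.8 [np.float64(0.0107), np.float64(0.0034)]
50 488.8 251.7 [np.float64(0.0105), np.float64(0.0042)]
46 478.7 246.8 [np.float64(0.0101), np.float64(0.0049)]
42 468.9 241.2 [np.float64(0.0098), np.float64(0.0056)]
38 459.6 234.9 [np.float64(0.0094), np.float64(0.0063)]
34 450.7 228.0 [np.float64(0.0089), np.float64(0.0069)]
30 442.3 220.5 [np.float64(0.0084), np.float64(0.0075)]
26 434.4 212.4 [np.float64(0.0079), np.float64(0.0081)]
22 427.1 203.8 [np.float64(0.0073), np.float64(0.0086)]
19 422.1 197.0 [np.float64(0.005), np.float64(0.0068)]
16 417.4 190.0 [np.float64(0.0047), np.float64(0.007)]
13 413.1 182.7 [np.float64(0.0043), np.float64(0.0073)]
10 409.2 175.2 [np.float64(0.0039), np.float64(0.0075)]
8 406.8 170.1 [np.float64(0.0024), np.float64(0.0051)]
6 404.6 165.0 [np.float64(0.0022), np.float64(0.0052)]
4 402.5 159.7 [np.float64(0.002), np.float64(0.0053)]
2 400.7 154.4 [np.float64(0.0019), np.float64(0.0053)]
0 399.0 149.0 [np.float64(0.0017), np.float64(0.0054)]
-1 398.2 146.3 [np.float64(0.0008), np.float64(0.0027)]
```

Request:
{"op": "carry_out", "data": {"moves": "0.02 0 0.008 0 0 0;0.018 0 0.006 0 0 0;0.01 0 0.003 0 0 0;0.004 0 -0.001 0 0 0;0.005 0 -0.002 0 0 0;0.005 0 -0.002 0 0 0;0.005 0 -0.002 0 0 0;0 0 0 0 0 0"}}

```text
clock: 46.1
tcp_pos: [612.9, 286.5, 254.1]
tool_rot: [0.0, -3.142, -0.001]
ft_force: [1.2, -1.4, 0.8]
grip_width: -0.0
finger_force: 0.9
```

Request:
{"op": "carry_out", "data": {"moves": "0.008 0 -0.003 0 0 0;0.008 0 -0.002 0 0 0;0.008 0 -0.002 0 0 0;0.008 0 -0.002 0 0 0;0.008 0 -0.001 0 0 0;0.008 0 -0.001 0 0 0;0.008 0 0 0 0 0;0.008 0 0 0 0 0;0 0 0 0 0 0"}}

```text
clock: 47.22
tcp_pos: [548.2, 286.6, 264.7]
tool_rot: [0.001, -3.14, -0.001]
ft_force: [0.3, 0.0, 0.0]
grip_width: 0.3
finger_force: 0.1
```

```bash
cat >> h.py <<'E'
def lid():
    for n in ["top","scene"]:
        p=shot(n); q=pts(p,p["z_map"]>0); c=p["pixels"][p["z_map"]>0].astype(int)
        yl=q[(q[:,2]>100)&(c[:,0]>c[:,2]+80)&(c[:,1]>100)&(q[:,1]>200)&(q[:,1]<380)&(q[:,0]>300)&(q[:,0]<660)]
        m=np.median(yl,0) if len(yl) else np.zeros(3)
        print(n,"tab",len(yl),m,"deg",round(180-np.degrees(np.arctan2(m[2]-104,m[0]-543))-6,1))
E
python3 -c "
from h import *
lid()"
```

```text
top tab 241 [502.  285.3 302.3] deg 72.3
scene tab 75 [506.2 273.7 300.1] deg 73.4
```

Request:
{"op": "carry_out", "data": {"moves": "0.0085 0 0 0 0 0;0.0085 0 0.0005 0 0 0;0.0085 0 0.001 0 0 0;0.0085 0 0.0015 0 0 0;0.0085 0 0.002 0 0 0;0.0085 0 0.0025 0 0 0;0.0085 0 0.003 0 0 0;0.008 0 0.003 0 0 0;0.008 0 0.0035 0 0 0;0 0 0 0 0 0"}}

```text
clock: 48.58
tcp_pos: [472.5, 286.3, 247.3]
tool_rot: [0.001, -3.14, 0.001]
ft_force: [0.0, 0.3, 0.3]
grip_width: -0.2
finger_force: 0.0
```

```bash
python3 -c "
from h import *
lid()"
```

```text
top tab 402 [421.5 284.9 260.8] deg 46.2
scene tab 99 [424.5 281.4 259.6] deg 46.7
```

Request:
{"op": "carry_out", "data": {"moves": "0.006 0 0.004 0 0 0;0.006 0 0.004 0 0 0;0.006 0 0.0045 0 0 0;0.006 0 0.0045 0 0 0;0.0055 0 0.005 0 0 0;0.0055 0 0.005 0 0 0;0.005 0 0.005 0 0 0;0.005 0 0.005 0 0 0;0.0045 0 0.005 0 0 0;0 0 0 0 0 0"}}

```text
clock: 49.92
tcp_pos: [423.7, 286.1, 205.2]
tool_rot: [0.0, -3.141, 0.001]
ft_force: [0.0, -0.5, 0.3]
grip_width: -0.1
finger_force: 0.0
```

```bash
python3 -c "
from h import *
lid()"
```

```text
top tab 389 [372.5 285.3 200.1] deg 23.4
scene tab 63 [369.6 278.4 203.4] deg 23.8
```

Request:
{"op": "carry_out", "data": {"moves": "0.003 0 0.004 0 0 0;0.003 0 0.0045 0 0 0;0.003 0 0.0045 0 0 0;0.002 0 0.0045 0 0 0;0.002 0 0.0045 0 0 0;0.002 0 0.0045 0 0 0;0.002 0 0.004 0 0 0;0.001 0 0.004 0 0 0;0.001 0 0.004 0 0 0;0 0 0.003 0 0 0"}}

```text
clock: 51.28
tcp_pos: [405.2, 286.2, 163.9]
tool_rot: [-0.0, -3.141, 0.0]
ft_force: [-1.1, 0.8, 2.0]
grip_width: 0.3
finger_force: 0.8
```

Request:
{"op": "carry_out", "data": {"moves": "0 0 0.002 0 0 0;0 0 0.002 0 0 0;0 0 0.002 0 0 0;0 0 0.002 0 0 0;0 0 0.001 0 0 0;0 0 0.001 0 0 0;0 0 0 0 0 0;0 0 0 0 0 0"}}

```text
clock: 52.28
tcp_pos: [405.5, 286.2, 154.2]
tool_rot: [0.0, 3.141, -0.0]
ft_force: [0.2, -0.3, -0.3]
grip_width: 0.3
finger_force: 0.0
```

```bash
python3 -c "
from h import *
lid()"
```

```text
top tab 332 [351.1 285.6 134.8] deg 3.1
scene tab 18 [342.5 280.7 137.5] deg 3.5
```

Request:
{"op": "carry_out", "data": {"moves": "0 0 0.001 0 0 0;0 0 0.001 0 0 0;0 0 0.001 0 0 0;0 0 0.001 0 0 0;0 0 0 0 0 0"}}

```text
clock: 53.0
tcp_pos: [405.4, 286.2, 150.1]
tool_rot: [0.0, 3.141, -0.0]
ft_force: [-0.4, 0.3, 0.4]
grip_width: -0.4
finger_force: 0.0
```

Request:
{"op": "carry_out", "data": {"moves": "0 0 0.0005 0 0 0;0 0 0.0005 0 0 0;0 0 0 0 0 0"}}

```text
clock: 53.38
tcp_pos: [405.3, 286.2, 149.2]
tool_rot: [0.0, 3.142, 0.0]
ft_force: [0.5, -0.8, -0.4]
grip_width: -0.1
finger_force: 0.0
```

Request:
{"op": "carry_out", "data": {"moves": "0 0 0.0005 0 0 0;0 0 0.0005 0 0 0;0 0 0 0 0 0"}}

```text
clock: 53.75
tcp_pos: [405.4, 286.2, 149.0]
tool_rot: [0.001, 3.141, 0.001]
ft_force: [-4.6, -1.9, 13.0]
grip_width: 0.0
finger_force: 6.6
```

Request:
{"op": "carry_out", "data": {"moves": "0 0 0.0005 0 0 0;0 0 0 0 0 0;0 0 0 0 0 0"}}

```text
clock: 54.12
tcp_pos: [405.4, 286.2, 149.0]
tool_rot: [0.001, 3.141, 0.001]
ft_force: [-4.8, -3.4, 19.7]
grip_width: -0.3
finger_force: 9.8
```

Firm contact at exactly 149 mm (rim plus lid height), so the lid is fully shut. I'll retreat and check.

Request:
{"op": "carry_out", "data": {"moves": "0 0 -0.002 0 0 0;0 0 -0.01 0 0 0;0 0 -0.03 0 0 0;0 0 -0.04 0 0 0;0 -0.03 -0.03 0 0 0;-0.02 -0.06 0 0 0 0;-0.02 -0.06 0 0 0 0;0 -0.06 0 0 0 0;0 0 0 0 0 0;0 0 0 0 0 0"}}

```text
clock: 55.38
tcp_pos: [444.9, 78.0, 260.0]
tool_rot: [0.001, 3.141, 0.001]
ft_force: [-0.7, 0.7, 0.0]
grip_width: 0.1
finger_force: 0.0
```

Run:
```python
from h import *
lid()
p=shot("top"); q=pts(p,p["z_map"]>0)
for x0 in (375,450,525):
    a=q[(abs(q[:,0]-x0)<8)&(abs(q[:,1]-310)<50)]; print(x0,np.median(a[:,2]))
p=shot("scene","end.png")
for k in ["bell","card_box","pot"]:
    d=env.silhouettes(p,k)[:1]
    if d: print(k,np.median(pts(p,d[0]["pixels"]),0))
```

```text
top tab 313 [350.  285.9 128.5] deg 1.2
scene tab 13 [341.1 285.5 131.4] deg 1.7
375 147.41835441806424
450 147.48840120574357
525 147.49824296872634
bell [773.5  71.4  30.4]
card_box [ 787.5 -112.9   50.4]
pot [761.9 232.   48.3]
```

View pics/end.png

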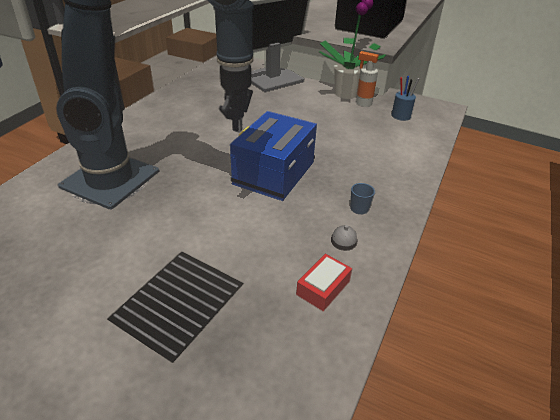

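The lid is flat at 147.4 mm from front to back, so it is shut (case at (273,155)). The bell, card box and pot have not moved, and the robot is clear.

```bash
python3 -c "
from workcell import env
print(env.sign_off())"
```

```text
the job is handed in; nothing more can be done
None
```

The kit is packed and handed in: all three bottles present (orange, green, yellow) stand upright in the case, the cover is level in its seat, the lid is gently and fully shut, and the bell, card box and pot have not moved.

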